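Wedge the rocking tool chest

ROBOT

A 6-joint arm with a two-finger parallel gripper is mounted at the origin on the work surface. World frame = base frame: x ahead of the robot, y to its left, z up, the work surface at z = 0. Lengths are in m, angles in rad, forces in N, time in s.
With the tool pointing down it reaches from about 0.3 to 0.75 m from the base axis. Payload 8.5 kg.
Tool frame: the origin (TCP) lies between the finger pads; the fingertips stand 19 mm ahead of it and the grasp point (between the pads) is the TCP; z points along the fingers, y is the line along which they close (so a half turn about z gives the same grasp; the last joint's range is limited). The gripper opens to 88 mm and grips with 3 to 60 N. Pads are 18 mm wide; open, the fingers measure 123 mm over their backs; the gripper's body (75 mm by 187 mm) begins 45 mm behind the grasp point.
Start: joints at [0.89, 0.381, 1.297, -0, 1.464, -0.215], TCP at [0.247, 0.491, 0.258] pointing down, gripper open.
Joint ranges: [-3.11, 3.11], [-0.89, 2.33], [0.22, 2.48], [-1.42, 4.56], [0.17, 2.85], [-2.88, 2.88]. Speed limits (rad/s): [2.39, 2.39, 3.14, 3.14, 3.14, 3.14].

INTERFACE

Orientations are given as [roll, pitch, yaw] about the fixed x, y, z axes, in that order (R = Rz(yaw) Ry(pitch) Rx(roll)).
In Python, from plant import ctrl gives the robot as it stands.
- The arm moves only by the tool drive_tool, never from a script. Its argument "moves" is a list of rows, each a list of 3 entries, a list of its own where there are three numbers: the opening, from -1 (shut) to 1 (fully open), so that 0 is half open, then the shift along the tool's x, y, z in m, then the turn, a rotation vector about the tool's x, y, z in rad. A call has exactly 5 rows; each row shifts and turns the commanded pose from where the row before left it, along the tool's axes as they then stand; what a row does not reach is not made up. A row lasts 1/8 s, in which the tool goes at most 62.5 mm and 10.7 degrees, less where a joint would pass 70% of its speed; a pose out of reach is approached as far as the arm can. A call is refused whole if a number of a shift passes 0.0625 or a number of a turn 0.188, either way. A call with a gripper value outside its range is refused whole. The fingers move at their own pace and stop on an object; "grip_force" is the grip in N (left out, the last holds). Time passes only in rows, so rows that do not move let the fingers close, or fill a call up. It gives the time, the measured TCP pose, the force, the opening and the grip force at its end, in the units of the state.
- ctrl.get_state(): the state, without advancing time (a new reading comes with each control period).
- ctrl.grab_frame(name): name is "side" or "top"; returns the picture (400x640x3 uint8, blue, green, red); there is no depth.
- ctrl.camera_params(name): a dict with "mtx" (3x3 intrinsics, pixels), "rvec" (rotation vector, rad) and "tvec" (3), from world to camera coordinates, as OpenCV has them. Camera axes: x right, y down, z forward; pixel columns grow to the right and rows downward; lengths in m; the calibration is good to about 2 mm. A picture is of the moment at which its call begins. camera_params takes no time and is no camera call.
- ctrl.sign_off(): hands the job in; it is judged then, once.
Trained networks look in the newest picture that a camera, given by its name, has taken for a name from the list of things; names that differ only in an ending like _2 or _b are one class to them, and where a whole thing is asked for, a point or a joint stands for the part that bears it (a point fixed in the world has none). Each returns a list of dicts, best first, with "p" (0 to 1); they miss things now and then, are a little off and sometimes report something else, mostly with a low value. They report only what shows in the picture. A call takes as long as a camera call. They do not tell look-alikes from the thing itself.
- ctrl.spot_in(thing, camera): "position" ([x, y, z] in m, in the coordinates of the camera as it stood for that picture, good to about 4 mm: the middle of the surface that is visible of it).
- ctrl.silhouettes(thing, camera): "region" (400x640 bool, what is visible of it).
- ctrl.pinpoint(thing, camera): "position" ([x, y, z] in m, in the coordinates of the camera as it stood for that picture, good to about 4 mm: a listed point, or the origin of a listed thing).
The state is a dict: "time": time; "q": joint angles; "qvel": joint speeds; "effort": joint torques, N m; "position": TCP position; "eef_rot": TCP orientation; "force": force on the tool from outside, world axes, zero at the start; "ft_torque": the same for the moment, N m; "finger_gap": finger opening in m; "grip_force": force on a finger pad.
Only numpy, scipy, OpenCV 4.12 (cv2) and the standard library are available. Lean on these libraries where they do the work, as an engineer would, in place of code of your own. Each camera call takes 0.05 s, during which the arm holds its last target. There are 200 camera calls.

TASK

The carver's tool chest rocks on its short foot, the one that hangs above the bench in front of the loose wooden wedge. With your fingertips push the wedge along the bench, thin end first, under that foot until the chest no longer rocks, yet stands level on its other feet; feel for it by pressing down on the chest's top corner over that foot. Lift nothing, do not shove the chest about or disturb the other things on the bench, and finish while still holding that corner pressed down firmly (a good 10 N), with the chest staying level under your fingertips.

Things in the scene. Friction and masses are not known exactly. Their poses are not given: they have to be found in the camera images.
- chest: Low dark wooden tool chest, loose, about 3.3 kg, 92 mm tall; top 248 mm (its x) by 338 mm (its y); brass knobs on its -x side. Carcass (236 x 326 mm) starts 30 mm above the bench on four 30 mm square feet centred at x = +-100, y = +-145 mm. Origin: at bench height under its centre, z up. The foot at x = +100, y = +145 mm is worn short: its sole hangs 7 to 12 mm above the bench, how much is not told.
- corner (a point): Point on the chest's top, 92 mm above the bench, over the middle of the short foot; axes as the chest's. The foot's side that faces the wedge is 15 mm to +y of it. Unwedged the chest stands level on three feet, and about 5 N down here tips it till the short foot meets the bench. Driving a tight wedge on with over about 13 N shoves the whole chest along.
- wedge: Loose plain wooden wedge, 130 mm long, 45 wide, 60 g, flat on the bench; 3 mm thick at the toe, rising evenly to 25 mm at the heel. Origin: centre of its underside; x points to the thin toe. It lies off the chest's +y side, toe 20 to 50 mm from the short foot, up to 25 mm out of line and 0.2 rad askew. It slides freely till the foot rides on its slope, then resists; it stays where left.
- wedge_heel (a point): Middle of the wedge's upright heel face (45 mm wide, 25 mm high), 12.5 mm above the bench; axes as the wedge's.
- wedge_toe (a point): Middle of the wedge's thin toe edge, at bench height; axes as the wedge's.
- mallet: Bystander: wooden mallet lying flat, 250 mm long, head 75 x 130 x 60 mm high. Leave alone.
- gouge_wide: Bystander: carving gouge with a wide blade, lying flat, 250 mm long. Leave alone.
- gouge_narrow: Bystander: carving gouge with a narrow blade, lying flat, 250 mm long. Leave alone.
- glue: Bystander: white glue bottle standing, 48 mm across, 115 mm tall. Leave alone.
There are look-alikes about, which are no part of the job. Leave any pink or yellow look-alike of the wedge alone.

How it is judged:
At the end, for the whole second after the job is handed in: Fingertips still press the chest's top within 50 mm of the corner point with over 8 N; chest level within 0.008 rad; wedge flat, untouched, bearing the short foot with over 1.5 N, toe within 65 mm of the foot's middle; chest and wedge at rest, chest within 20 mm of its start (contact force between the fingers and chest above 8 N and horizontal distance between the grasp point and corner below 0.05 m and angle between chest's own z axis and vertical below 0.008 rad and contact force between wedge and chest above 1.5 N and contact force between the fingers and wedge below 0.3 N and horizontal distance between wedge_toe and corner below 0.065 m and distance of chest from where it was at the start of the episode below 0.02 m and angle between wedge's own z axis and vertical below 0.05 rad and linear speed of each of chest, wedge below 0.01 m/s); the arm keeps its last pose, push and grip.
It fails at once if the wedge is lifted or tipped up off the bench (height (world z) of wedge above 0.012 m or angle between wedge's own z axis and vertical above 0.3 rad).
It fails at once if the chest is lifted, tipped beyond its rocking or shoved along the bench (height (world z) of chest above 0.012 m or angle between chest's own z axis and vertical above 0.16 rad or distance of chest from where it was at the start of the episode above 0.03 m).
It fails at once if the mallet, a gouge or the glue bottle is disturbed (distance of any of mallet, gouge_wide, gouge_narrow, glue from where it was at the start of the episode above 0.02 m).
It also fails if it takes over 58 s, if anything falls off the work surface, if the arm or the gripper's body presses on something with over 40 N, if the wrist force passes 120 N, or if a joint passes its speed limit or range.

## Working session

There is one attempt and no reset: what is moved stays moved. The work goes in short steps, Python scripts to look and compute and a tool call to move; the robot and the scene stay as the last step left them, time stands still between calls to the robot, and variables do not carry over. Pictures are saved under pics/ and viewed, at most 10 in all, crops included, and the job is handed in when it is done.

Besides the shell and the picture viewer there is one more tool, called after ">>>" as name(argument=value, ...), one argument or row to a line, values as JSON. drive_tool: Moves the arm, as the interface text tells. Its arguments: {"type":"object","properties":{"moves":{"type":"array"},"grip_force":{"type":"number"}},"required":["moves"]}

```bash
mkdir -p pics; cat > h.py <<'E'
import numpy as np, cv2
from plant import ctrl
def cam(n):
    p=ctrl.camera_params(n); R=cv2.Rodrigues(np.array(p["rvec"],float))[0]
    return np.array(p["mtx"],float),R,np.array(p["tvec"],float).ravel()
def w(n,pc):
    K,R,t=cam(n); return R.T@(np.array(pc)-t)
def pix(n,pw):
    K,R,t=cam(n); c=K@(R@np.array(pw)+t); return c[:2]/c[2]
def ray(n,uv,z):
    K,R,t=cam(n); d=R.T@np.linalg.inv(K)@np.array([uv[0],uv[1],1.]); o=-R.T@t
    return o+d*(z-o[2])/d[2]
E
python3 - <<'E'
from h import *
ims=[]
for n in("top","side"):
    f=ctrl.grab_frame(n); cv2.imwrite(f"pics/{n}0.png",f)
    for th in("chest","corner","wedge","wedge_heel","wedge_toe","mallet","glue","gouge_wide"):
        for d in ctrl.pinpoint(th,n)[:4]:
            p=w(n,d["position"]); print(n,th,round(d["p"],2),p.round(3),pix(n,p).round())
s=ctrl.get_state(); print(s)
E
```

```text
top chest 0.98 [ 0.448 -0.173  0.   ] [421. 260.]
top corner 0.69 [ 0.554 -0.029  0.097] [368. 213.]
top wedge 0.79 [ 0.695  0.159 -0.002] [292. 163.]
top wedge 0.7 [0.435 0.19  0.001] [277. 263.]
top wedge 0.67 [0.558 0.1   0.006] [314. 215.]
top wedge_heel 0.78 [0.438 0.258 0.014] [250. 261.]
top wedge_heel 0.71 [0.564 0.159 0.013] [291. 212.]
top wedge_heel 0.57 [0.634 0.179 0.013] [283. 185.]
top wedge_toe 0.81 [0.559 0.033 0.003] [340. 215.]
top wedge_toe 0.76 [ 0.754  0.133 -0.002] [303. 141.]
top wedge_toe 0.75 [0.431 0.126 0.001] [303. 265.]
top mallet 0.73 [ 0.732 -0.276 -0.003] [458. 152.]
top glue 0.87 [ 0.63   0.406 -0.002] [197. 187.]
top gouge_wide 0.64 [0.552 0.468 0.004] [170. 216.]
side chest 0.6 [ 0.442 -0.166  0.004] [311. 313.]
side corner 0.97 [ 0.55  -0.036  0.092] [326. 227.]
side corner 0.52 [0.628 0.404 0.005] [281. 144.]
side corner 0.21 [0.551 0.028 0.001] [314. 234.]
side wedge 0.92 [0.557 0.1   0.001] [304. 215.]
side wedge 0.85 [ 0.431  0.192 -0.005] [247. 211.]
side wedge 0.61 [0.689 0.156 0.001] [337. 185.]
side wedge_heel 0.97 [0.437 0.257 0.014] [240
[... 465 characters left out ...]
03. 215.]
{'time': 0.9, 'q': array([ 8.89662502e-01,  3.80639973e-01,  1.29743070e+00,  1.80461635e-05,
        1.46356850e+00, -2.15270334e-01]), 'qvel': array([-1.27434580e-03, -5.49668053e-04,  1.05830298e-03, -4.43703580e-04,
        4.73782799e-04, -3.27196601e-05]), 'effort': array([-3.75889340e-04, -4.37791300e+01, -2.24721175e+01,  7.13346060e-02,
        3.16623878e-02, -3.86975000e-05]), 'position': array([0.24703047, 0.49138432, 0.25771656]), 'eef_rot': array([-3.14155104e+00, -2.74652793e-05,  2.67572723e+00]), 'force': array([-0.3553154 , -0.71122885, -0.06034965]), 'ft_torque': array([ 0.0157774 , -0.01925478, -0.05469156]), 'grip_force': 0.0, 'finger_gap': 0.08831299225140087}
```

View pics/top0.png

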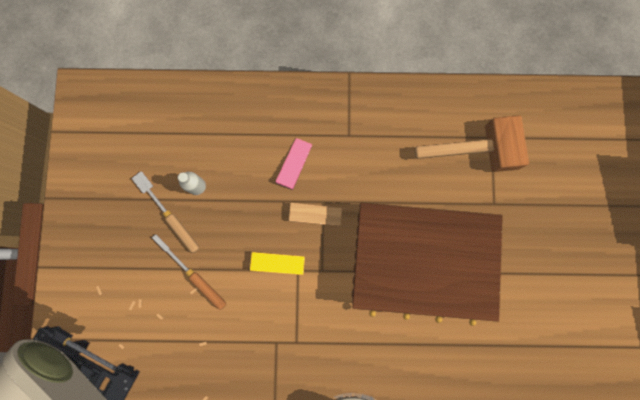

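```bash
python3 - <<'E'
import cv2
a=cv2.imread("pics/top0.png")[120:300,220:460];b=cv2.imread("pics/side0.png")[150:330,200:440]
cv2.imwrite("pics/c0.png",cv2.resize(cv2.vconcat([a,b]),None,fx=1.65,fy=1.65,interpolation=2))
E
```

```text
(no output)
```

View pics/c0.png

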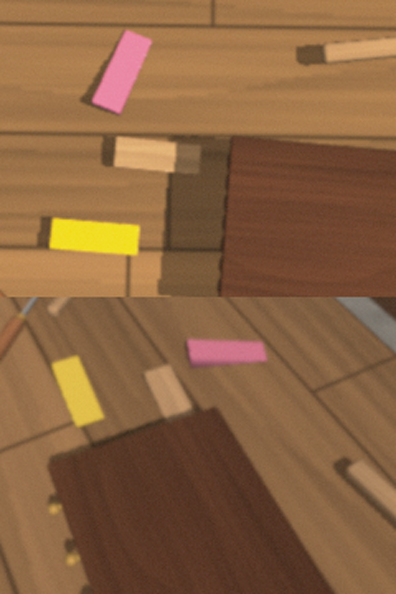

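Candidates for the wedge in the top picture are the pink one at (293,163), the yellow one at (277,263) and the plain wooden one at (315,214). The plain one is right: its toe is at about (340,215) in the chest's shadow, pointing at the chest's near corner at (359,204). Next I refine the chest and wedge poses.

```bash
python3 - <<'E'
from h import *
for n in("top","side"):
    f=ctrl.grab_frame(n)
    for d in ctrl.silhouettes("wedge",n):
        m=d["region"].astype(np.uint8); col=f[d["region"]].mean(0)
        r=cv2.minAreaRect(cv2.findNonZero(m)); b=cv2.boxPoints(r)
        print(n,"wedge",round(d["p"],2),col.round(),[ray(n,u,.012)[:2].round(3).tolist() for u in b])
    d=ctrl.silhouettes("chest",n)[0]
    m=d["region"].astype(np.uint8); c=max(cv2.findContours(m,0,2)[0],key=cv2.contourArea)
    q=cv2.approxPolyDP(c,8,True)[:,0]; print("chest",q.tolist(),[ray(n,u,.092)[:2].round(3).tolist() for u in q])
g=[]
for i in range(3):
  for n in("top","side"):
    ctrl.grab_frame(n)
    for th in("corner","wedge_heel","wedge_toe"):
        for d in ctrl.pinpoint(th,n):
            p=w(n,d["position"])
            if .52<p[0]<.59 and -.1<p[1]<.2: g.append((th,p))
for th in("corner","wedge_heel","wedge_toe"): print(th,np.array([p for t,p in g if t==th]).round(4).tolist())
print(ctrl.get_state()["time"])
E
```

```text
top wedge 0.79 [159. 134. 230.] [[0.642, 0.201], [0.763, 0.153], [0.743, 0.109], [0.623, 0.157]]
top wedge 0.64 [ 36. 219. 241.] [[0.418, 0.258], [0.463, 0.256], [0.454, 0.124], [0.409, 0.126]]
top wedge 0.63 [165. 181. 184.] [[0.632, 0.459], [0.675, 0.441], [0.643, 0.375], [0.601, 0.394]]
top wedge 0.6 [102. 150. 194.] [[0.542, 0.164], [0.589, 0.161], [0.58, 0.031], [0.533, 0.035]]
chest [[360, 203], [353, 308], [472, 326], [498, 320], [499, 214]] [[0.578, -0.01], [0.335, 0.005], [0.298, -0.266], [0.312, -0.326], [0.557, -0.338]]
side wedge 0.73 [ 96. 134. 174.] [[0.538, 0.171], [0.591, 0.178], [0.575, 0.058], [0.526, 0.054]]
side wedge 0.61 [128. 111. 194.] [[0.645, 0.211], [0.762, 0.145], [0.728, 0.09], [0.615, 0.153]]
side wedge 0.59 [ 73. 186. 220.] [[0.412, 0.269], [0.462, 0.274], [0.449, 0.116], [0.403, 0.113]]
chest [[331, 218], [229, 252], [230, 280], [247, 300], [239, 309], [258, 333], [251, 344], [272, 372], [264, 382], [280, 399], [309, 399], [389, 364], [407, 342]] [[0.574, -0.016], [0.332, 0.005], [0.31, -0.064], [0.324, -0.125], [0.303, -0.136], [0.317, -0.199], [0.297, -0.213], [0.311, -0.278], [0.292, -0.287], [0.305, -0.325], [0.347, -0.348], [0.496, -0.362], [0.547, -0.345]]
corner [[0.5514, -0.0346, 0.0918], [0.563, 0.1689, 0.0137], [0.5505, -0.0326, 0.092], [0.5577, -0.029, 0.0923], [0.5515, -0.0352, 0.0909]]
wedge_heel [[0.5656, 0.1587, 0.013], [0.5615, 0.1684, 0.011], [0.5645, 0.1582, 0.0106], [0.5596, 0.166, 0.0077], [0.5646, 0.1574, 0.0126], [0.5622, 0.166, 0.0107]]
wedge_toe [[0.5592, 0.0327, 0.0012], [0.5487, 0.0292, 0.0012], [0.5599, 0.0326, 0.0011], [0.5638, 0.1574, 0.0141], [0.5502, 0.0272, 0.0002], [0.5581, 0.0304, 0.0007], [0.5478, 0.0313, -0.0005]]
2.4
```

Chest yaw is about -0.064, and the wedge lies almost in line with the short foot (heel at (0.563, 0.162), toe at (0.554, 0.031)). I will shut the fingers, turn to yaw 1.50 so tool x points straight back from the heel, and go behind it.

>>> drive_tool(
  moves=[
    [-1,[0,0,0],[0,0,0.18]],
    [-1,[0,0,0],[0,0,0.18]],
    [-1,[0,0,0],[0,0,0.18]],
    [-1,[0,0,0],[0,0,0.18]],
    [-1,[0,0,0],[0,0,0.18]],
  ],
  grip_force=20,
)

```text
time: 3.02
position: [0.247, 0.4914, 0.2578]
eef_rot: [-3.142, -0.0, 1.77]
force: [-0.2, -0.4, 0.1]
finger_gap: 0.0402
grip_force: 0.0
```

>>> drive_tool(
  moves=[
    [-1,[0,0,0],[0,0,0.18]],
    [-1,[0,0,0],[0,0,0.093]],
    [-1,[-0.045,0.06,0.02],[0,0,0]],
    [-1,[-0.045,0.06,0.02],[0,0,0]],
    [-1,[-0.045,0.06,0.02],[0,0,0]],
  ],
)

```text
time: 3.65
position: [0.3854, 0.3719, 0.2091]
eef_rot: [3.141, -0.0, 1.503]
force: [-0.1, 0.9, -0.5]
finger_gap: 0.0006
grip_force: 0.0
```

>>> drive_tool(
  moves=[
    [-1,[-0.04,0.055,0.015],[0,0,0]],
    [-1,[-0.04,0.055,0.015],[0,0,0]],
    [-1,[-0.03,0.02,0.02],[0,0,0]],
    [-1,[0,0,0],[0,0,0]],
    [-1,[0,0,0],[0,0,0]],
  ],
)

```text
time: 4.28
position: [0.4955, 0.2641, 0.163]
eef_rot: [3.141, -0.0, 1.503]
force: [0.4, -0.3, -0.7]
finger_gap: 0.0004
grip_force: 0.0
```

>>> drive_tool(
  moves=[
    [-1,[-0.012,0.025,0.02],[0,0,0]],
    [-1,[-0.012,0.025,0.03],[0,0,0]],
    [-1,[-0.013,0.024,0.03],[0,0,0]],
    [-1,[0,0,0.03],[0,0,0]],
    [-1,[0,0,0],[0,0,0]],
  ],
)

```text
time: 4.9
position: [0.5658, 0.2226, 0.0515]
eef_rot: [-3.138, 0.001, 1.504]
force: [0.4, -0.0, -0.8]
finger_gap: 0.0005
grip_force: 0.0
```

>>> drive_tool(
  moves=[
    [-1,[0,0,0.012],[0,0,0]],
    [-1,[0,0,0.011],[0,0,0]],
    [-1,[-0.015,0,0],[0,0,0]],
    [-1,[-0.015,0,0],[0,0,0]],
    [-1,[0,0,0],[0,0,0]],
  ],
)

```text
time: 5.52
position: [0.5653, 0.1901, 0.03]
eef_rot: [3.141, 0.0, 1.501]
force: [0.4, 0.3, 0.2]
finger_gap: 0.0002
grip_force: 0.0
```

>>> drive_tool(
  moves=[
    [-1,[-0.01,0,0],[0,0,0]],
    [-1,[-0.01,0,0],[0,0,0]],
    [-1,[-0.01,0,0],[0,0,0]],
    [-1,[-0.01,0,0],[0,0,0]],
    [-1,[0,0,0],[0,0,0]],
  ],
)

```text
time: 6.15
position: [0.5623, 0.1509, 0.0295]
eef_rot: [-3.141, 0.0, 1.502]
force: [0.3, -0.3, 0.4]
finger_gap: 0.0009
grip_force: 0.0
```

```bash
python3 - <<'E'
from h import *
s=ctrl.get_state();print(s["position"],s["force"])
ims=[]
for n in("top","side"):
    f=ctrl.grab_frame(n);ims.append(f)
    for th in("corner","wedge_heel","wedge_toe"):
        for d in ctrl.pinpoint(th,n):
            p=w(n,d["position"])
            if .52<p[0]<.59 and -.1<p[1]<.2: print(n,th,p.round(4),round(d["p"],2))
a=ims[0][120:300,220:460];b=ims[1][150:330,200:440]
cv2.imwrite("pics/c1.png",cv2.resize(cv2.vconcat([a,b]),None,fx=1.65,fy=1.65,interpolation=2))
E
```

```text
[0.56232431 0.15089099 0.02950673] [ 0.31044031 -0.27142671  0.36876247]
top corner [ 0.5574 -0.0317  0.0956] 0.86
top corner [0.5545 0.0095 0.002 ] 0.59
top wedge_toe [0.5555 0.0076 0.0012] 0.57
side corner [ 0.5523 -0.0356  0.0884] 0.94
side wedge_heel [0.5588 0.146  0.0075] 0.85
```

View pics/c1.png

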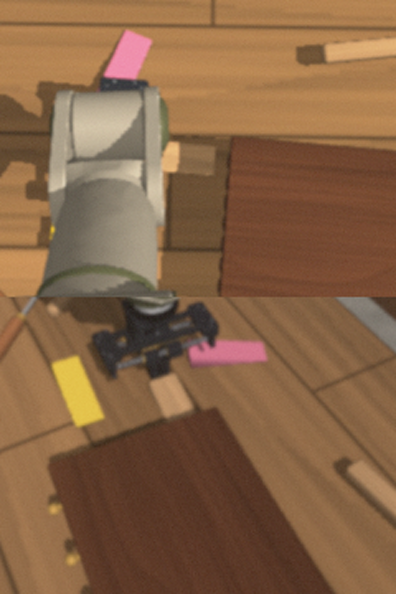

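The wedge slides ahead of the fingers, straight and in line with the corner (toe in the top view at about (340,215), now nearly under the lid). Now I push on and watch the force.

>>> drive_tool(
  moves=[
    [-1,[-0.01,0,0],[0,0,0]],
    [-1,[-0.01,0,0],[0,0,0]],
    [-1,[-0.01,0,0],[0,0,0]],
    [-1,[-0.008,0,0],[0,0,0]],
    [-1,[0,0,0],[0,0,0]],
  ],
)

```text
time: 7.18
position: [0.5598, 0.113, 0.0295]
eef_rot: [-3.142, 0.0, 1.502]
force: [-0.2, 0.1, -0.0]
finger_gap: 0.0004
grip_force: 0.0
```

>>> drive_tool(
  moves=[
    [-1,[-0.001,0,0],[0,0,0]],
    [-1,[-0.001,0,0],[0,0,0]],
    [-1,[-0.001,0,0],[0,0,0]],
    [-1,[-0.001,0,0],[0,0,0]],
    [-1,[0,0,0],[0,0,0]],
  ],
)

```text
time: 7.8
position: [0.5594, 0.1097, 0.0295]
eef_rot: [-3.142, 0.0, 1.503]
force: [-0.5, -0.4, 0.2]
finger_gap: 0.0008
grip_force: 0.0
```

>>> drive_tool(
  moves=[
    [-1,[-0.0015,0,0],[0,0,0]],
    [-1,[-0.0015,0,0],[0,0,0]],
    [-1,[-0.0015,0,0],[0,0,0]],
    [-1,[-0.0015,0,0],[0,0,0]],
    [-1,[0,0,0],[0,0,0]],
  ],
)

```text
time: 8.43
position: [0.5591, 0.1036, 0.0295]
eef_rot: [3.142, 0.0, 1.503]
force: [-0.7, -1.3, -0.1]
finger_gap: 0.0008
grip_force: 0.0
```

>>> drive_tool(
  moves=[
    [-1,[-0.001,0,0],[0,0,0]],
    [-1,[-0.001,0,0],[0,0,0]],
    [-1,[-0.001,0,0],[0,0,0]],
    [-1,[-0.001,0,0],[0,0,0]],
    [-1,[0,0,0],[0,0,0]],
  ],
)

```text
time: 9.05
position: [0.5588, 0.0997, 0.0295]
eef_rot: [-3.142, 0.0, 1.503]
force: [0.1, -0.4, -0.1]
finger_gap: 0.0002
grip_force: 0.0
```

>>> drive_tool(
  moves=[
    [-1,[-0.001,0,0],[0,0,0]],
    [-1,[-0.001,0,0],[0,0,0]],
    [-1,[-0.001,0,0],[0,0,0]],
    [-1,[0,0,0],[0,0,0]],
    [-1,[0,0,0],[0,0,0]],
  ],
)

```text
time: 9.68
position: [0.5585, 0.0975, 0.0295]
eef_rot: [3.142, -0.001, 1.503]
force: [0.6, 6.0, -0.0]
finger_gap: 0.0003
grip_force: 3.0
```

>>> drive_tool(
  moves=[
    [-1,[-0.001,0,0],[0,0,0]],
    [-1,[-0.001,0,0],[0,0,0]],
    [-1,[-0.001,0,0],[0,0,0]],
    [-1,[0,0,0],[0,0,0]],
    [-1,[0,0,0],[0,0,0]],
  ],
)

```text
time: 10.3
position: [0.5584, 0.0956, 0.0296]
eef_rot: [3.141, -0.003, 1.503]
force: [0.7, 12.7, -0.1]
finger_gap: 0.0005
grip_force: 6.4
```

The foot has caught the wedge: the force went from about 0 to 12.7 N over the last 3 mm. I back off, rise and look.

>>> drive_tool(
  moves=[
    [-1,[0.005,0,0],[0,0,0]],
    [-1,[0.01,0,0],[0,0,0]],
    [-1,[0.01,0,-0.02],[0,0,0]],
    [-1,[0,0,-0.04],[0,0,0]],
    [-1,[0,0,-0.06],[0,0,0]],
  ],
)

```text
time: 10.92
position: [0.5594, 0.119, 0.1497]
eef_rot: [-3.138, 0.001, 1.503]
force: [0.5, -0.6, 0.3]
finger_gap: 0.0007
grip_force: 0.0
```

```bash
python3 - <<'E'
from h import *
s=ctrl.get_state();print(s["time"],s["position"],s["force"])
for i in range(2):
  for n in("top","side"):
    ctrl.grab_frame(n)
    for th in("chest","corner","wedge_heel","wedge_toe"):
        for d in ctrl.pinpoint(th,n):
            p=w(n,d["position"])
            if .4<p[0]<.59 and -.2<p[1]<.13: print(n,th,p.round(4),round(d["p"],2))
E
```

```text
10.925 [0.55938575 0.11899366 0.14966741] [ 0.45469303 -0.59748429  0.34084913]
top chest [ 0.4436 -0.1699  0.001 ] 0.62
top corner [ 0.5584 -0.0322  0.0938] 0.56
top wedge_heel [0.562  0.081  0.0111] 0.57
top wedge_toe [ 0.5527 -0.0458 -0.001 ] 0.86
side chest [ 0.4418 -0.1692 -0.0023] 0.68
side corner [ 0.5544 -0.035   0.0932] 0.86
side wedge_heel [0.5559 0.092  0.0115] 0.78
side wedge_toe [ 0.4282  0.1268 -0.0014] 0.65
side wedge_toe [ 0.553  -0.0321  0.0936] 0.32
top chest [ 0.444  -0.1691  0.0022] 0.9
top corner [ 0.5572 -0.0326  0.097 ] 0.8
top wedge_heel [0.5592 0.0825 0.0137] 0.77
top wedge_toe [ 0.5556 -0.0437 -0.0016] 0.62
top wedge_toe [ 0.4461 -0.1717 -0.0006] 0.28
side chest [ 0.4407 -0.1702 -0.0015] 0.7
side wedge_heel [0.5567 0.0932 0.0097] 0.47
side wedge_toe [0.4255 0.1285 0.0027] 0.97
side wedge_toe [ 4.411e-01 -1.691e-01  3.000e-04] 0.61
```

>>> drive_tool(
  moves=[
    [-1,[-0.04,0.001,0],[0,0,0]],
    [-1,[-0.04,0.001,0],[0,0,0]],
    [-1,[-0.04,0.001,0],[0,0,0]],
    [-1,[-0.033,0,0.005],[0,0,0]],
    [-1,[0,0,0.015],[0,0,0]],
  ],
)

```text
time: 12.55
position: [0.553, -0.0359, 0.1296]
eef_rot: [3.14, 0.0, 1.5]
force: [-0.7, 0.0, 0.4]
finger_gap: 0.0006
grip_force: 0.0
```

>>> drive_tool(
  moves=[
    [-1,[0,0,0.006],[0,0,0]],
    [-1,[0,0,0.006],[0,0,0]],
    [-1,[0,0,0.003],[0,0,0]],
    [-1,[0,0,0.001],[0,0,0]],
    [-1,[0,0,0],[0,0,0]],
  ],
)

```text
time: 13.18
position: [0.5527, -0.0339, 0.1136]
eef_rot: [3.141, 0.0, 1.503]
force: [-0.3, -0.8, -0.2]
finger_gap: 0.0004
grip_force: 0.0
```

>>> drive_tool(
  moves=[
    [-1,[0,0,0.001],[0,0,0]],
    [-1,[0,0,0.001],[0,0,0]],
    [-1,[0,0,0],[0,0,0]],
    [-1,[0,0,0],[0,0,0]],
    [-1,[0,0,0],[0,0,0]],
  ],
)

```text
time: 13.8
position: [0.5527, -0.0341, 0.1115]
eef_rot: [-3.142, -0.0, 1.503]
force: [0.3, -1.9, -0.4]
finger_gap: 0.0002
grip_force: 0.0
```

>>> drive_tool(
  moves=[
    [-1,[0,0,0.0005],[0,0,0]],
    [-1,[0,0,0.0005],[0,0,0]],
    [-1,[0,0,0],[0,0,0]],
    [-1,[0,0,0],[0,0,0]],
    [-1,[0,0,0],[0,0,0]],
  ],
)

```text
time: 14.42
position: [0.5527, -0.0341, 0.1114]
eef_rot: [3.141, 0.0, 1.503]
force: [-3.1, 0.4, 8.3]
finger_gap: 0.0008
grip_force: 4.3
```

>>> drive_tool(
  moves=[
    [-1,[0,0,0.0005],[0,0,0]],
    [-1,[0,0,0.0005],[0,0,0]],
    [-1,[0,0,0],[0,0,0]],
    [-1,[0,0,0],[0,0,0]],
    [-1,[0,0,0],[0,0,0]],
  ],
)

```text
time: 15.05
position: [0.5527, -0.0341, 0.1112]
eef_rot: [3.14, 0.0, 1.503]
force: [-5.9, 1.9, 16.4]
finger_gap: 0.0005
grip_force: 8.2
```

Pressed with 16 N, the corner sank only 0.3 mm, so it no longer rocks. The top stands at about 92 mm, so it is level. I check that this holds, and take one picture.

>>> drive_tool(
  moves=[
    [-1,[0,0,0],[0,0,0]],
    [-1,[0,0,0],[0,0,0]],
    [-1,[0,0,0],[0,0,0]],
    [-1,[0,0,0],[0,0,0]],
    [-1,[0,0,0],[0,0,0]],
  ],
)

```text
time: 15.68
position: [0.5527, -0.0341, 0.1113]
eef_rot: [3.14, 0.001, 1.503]
force: [-5.2, 1.2, 16.5]
finger_gap: 0.0002
grip_force: 8.2
```

```bash
python3 - <<'E'
from h import *
s=ctrl.get_state();print(s["time"],s["position"],s["force"])
cv2.imwrite("pics/s2.png",ctrl.grab_frame("side"))
for th in("chest","wedge_heel"):
  for d in ctrl.pinpoint(th,"side")[:3]: print(th,w("side",d["position"]).round(4),round(d["p"],2))
E
```

```text
15.675 [ 0.55273307 -0.03407427  0.1112895 ] [-5.21036829  1.2303892  16.46829062]
chest [ 0.4457 -0.1676  0.0005] 0.98
wedge_heel [0.5548 0.0939 0.0106] 0.7
wedge_heel [0.4382 0.2591 0.0162] 0.61
```

View pics/s2.png

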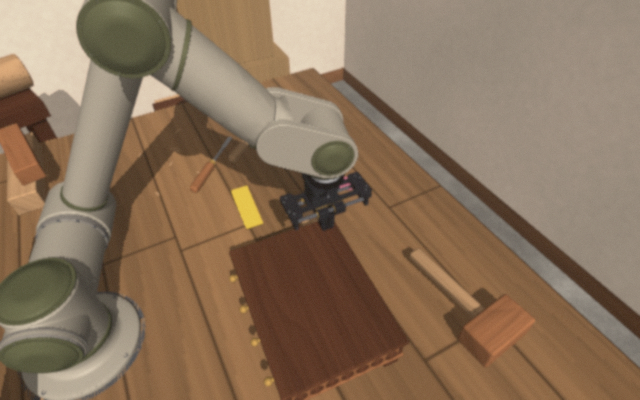

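The fingertips press the corner at about (325,225). The chest is in place and the bystanders in view are undisturbed.

```bash
python3 -c "
from plant import ctrl
print(ctrl.sign_off())"
```

```text
the job is handed in; nothing more can be done
None
```

I pushed the plain wooden wedge under the short foot and handed the job in still pressing the corner with about 16 N. The chest held steady and measured level, but no verdict came back.

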